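Fill the delivery tray for a house call

TASK

Make up the delivery tray for a house call from the things on the front part of the table: stand the corked bottle in the deep round well, the black square bottle in the square well and the closed salve tin in the wide shallow well, and lay the pair of measuring spoons lengthwise in the spoon rest, each fully down in its place. The open tin and the open oil bottle would spill on the way, so leave them standing where they are.

Things in the scene. Friction and masses are not known exactly. Their poses are not given: they have to be found in the camera images.
- corked_bottle_center (a point): The corked bottle on the front part of the table (a like one far back by the chest is not meant): small round glass bottle with a cork stopper and a paper label, loose, upright, 89 mm tall; straight-sided body 43 mm in diameter up to about 48 mm, then a round shoulder; cork 20 mm wide. The point is on its axis, half-way up (44.5 mm above its underside); z is up. Goes in the deep round well.
- square_bottle_center (a point): Black square bottle with a black cap and a yellow label, loose, upright, 108 mm tall; square body 37 x 37 mm with rounded edges, straight up to about 70 mm, then a sloping shoulder; cap 24 mm wide above 90 mm. The point is on its axis, half-way up (54 mm above its underside); x and y are square to its sides, z is up. Goes in the square well.
- salve_tin_center (a point): Closed round brass-coloured salve tin on the front part of the table (not the one far back by the mortar), with a paper disc on its lid, loose, lying flat, 55 mm in diameter and 22 mm tall. The point is its centre, 11 mm above its underside; z is up. Goes in the wide shallow well; only its upper 13 mm stand above the rim there, so hold it by its upper half.
- spoons_center (a point): Two steel measuring spoons on a ring, loose, one rigid piece, 107 mm long (y), 32 mm wide (x), 10 mm high. The point is the centre of that outline, 5 mm up. Bowls towards -y, handles +y; centre of mass 19 mm towards the bowls; near the point the handles together are about 18 mm wide (x from -6 to +12 mm): pinch them there across x. Goes in the spoon rest, either end first.
- open_tin_center (a point): Look-alike that stays: open steel tin without a lid, 67 mm in diameter, 44 mm tall, a little pale salve in it; loose. The point is on its axis, half-way up (22 mm).
- open_bottle_center (a point): Look-alike that stays: clear glass bottle of pale green oil without a stopper, 52 mm in diameter, 124 mm tall; loose. The point is on its axis, half-way up (62 mm).
- round_well (a point): Deep round well, 60 mm across, 18 mm deep, in a wooden insert block (81 mm square, top 34 mm above the table). The point is the centre of its floor, 16 mm above the table. The delivery tray (fixed, 174 x 258 mm, with a low lip) carries three such blocks in a row along its far side, 82 mm apart, in any order.
- square_well (a point): Square well, 54 x 54 mm and 18 mm deep, in another of the three insert blocks. The point is the centre of its floor, 16 mm above the table; x and y are square to its sides (y along the row of blocks).
- tin_well (a point): Wide round well, 72 mm across and 9 mm deep, in another of the three insert blocks. The point is the centre of its floor, 25 mm above the table; the block's top is 34 mm above the table.
- spoon_rest (a point): Pocket in the wooden block along the delivery tray's near side: 130 mm long (y), 54 mm wide (x), 8 mm deep; its sides are cut away over the middle 78 mm for the fingers, where the floor runs on flat to 40 mm either side. The point is the centre of its floor, 26 mm above the table; the row of wells lies 81 mm away towards +x. Folded brass handles on the solid ends reach 40 mm above the table.
Mind the look-alikes: they are no part of the job. Leave any orange or turquoise look-alike of the part that bears square_bottle_center alone.

How it is judged:
By the outcome, as a careful person would: the job done as asked, in the order asked, and still so for the second after the job is handed in, with the robot touching nothing.
It also fails if it takes over 96 s, if anything falls off the work surface, if the arm or the gripper's body presses on something with over 40 N, if the wrist force passes 120 N, or if a joint passes its speed limit or range.

ROBOT

A 6-joint arm with a two-finger parallel gripper is mounted at the origin on a cart in front of the work surface, level with it; the furniture and walls round the work are solid. World frame = base frame: x ahead of the robot, y to its left, z up, the work surface at z = 0. Lengths are in m, angles in rad, forces in N, time in s.
With the tool pointing down it reaches from about 0.25 to 0.775 m from the base axis. Payload 8.9 kg.
Tool frame: the origin (TCP) lies midway between the tips of the shut fingers; the grasp point (between the pads) lies 19 mm behind it; z points along the fingers, y is the line along which they close (so a half turn about z gives the same grasp; the last joint's range is limited). The gripper opens to 85 mm and grips with 20 to 120 N. Pads are 22 mm wide; open, the fingers measure 114 mm over their backs; the gripper's body (76 mm by 85 mm) begins 54 mm behind the grasp point. The pads swing forward as they close: fully open they stand 13 mm farther back than shut.
Start: joints at [1.073, 0.291, -0.153, 1.127, 0, 1.431], TCP at [0.184, 0.492, 0.231] pointing down, gripper open.
Joint ranges: [-2.52, 2.52], [-0.91, 1.74], [-1.3, 1.37], [-1.96, 2.02], [-1.52, 1.47], [-3.14, 3.14]. Speed limits (rad/s): [2.22, 2.22, 2.79, 3.14, 3.14, 3.14].

INTERFACE

Orientations are given as a unit quaternion [w, x, y, z].
In Python, from rig import * gives the robot as it stands.
- The arm moves only by the tool move_arm, never from a script. Its argument "targets" is a list of rows, each an object of numbers: "dx", "dy", "dz": the shift along the tool's x, y, z in mm; "wx", "wy", "wz": the turn, a rotation vector about the tool's x, y, z in rad. In form: [{"dx": .., "dy": .., "dz": .., "wx": .., "wy": .., "wz": ..}, ...]. A call has 1 to 8 rows; each row shifts and turns the commanded pose from where the row before left it, along the tool's axes as they then stand; what a row does not reach is not made up. A row lasts 1/8 s, in which the tool goes at most 62.5 mm and 10.7 degrees, less where a joint would pass 70% of its speed; a pose out of reach is approached as far as the arm can. A call is refused whole if a number of a shift passes 62.5 or a number of a turn 0.188, either way. A call with a gripper value outside its range is refused whole. "gripper" is the opening, from 0 (shut) to 1 (fully open), set as the call begins (left out, the last holds). The fingers move at their own pace and stop on an object; "squeeze" is the grip in N (left out, the last holds). Time passes only in rows, so rows that do not move let the fingers close. It gives the time, the measured TCP pose, the force, the opening and the grip force at its end, in the units of the state.
- read_state(): the state, without advancing time (a new reading comes with each control period).
- snapshot(name): name is "scene" or "side" or "wrist"; returns the picture (384x512x3 uint8, blue, green, red); there is no depth.
- camera_info(name): a dict with "fov_y" (degrees; the focal length in pixels is half the picture's height over the tangent of half this angle, whatever the lens; pixels are square), "cx", "cy" (the principal point, pixels), "D" ([k1, k2, p1, p2, k3] as OpenCV has them; the pictures are not rectified), "world_from_camera" (4x4, takes a point from camera to world coordinates); the wrist camera has in their place "T_tool_cam" (4x4, takes a point from camera to tool coordinates, whose origin is the TCP and whose axes are the flange's). Camera axes: x right, y down, z forward; pixel columns grow to the right and rows downward; lengths in m; the calibration is good to about 2 mm. A picture is of the moment at which its call begins: read the wrist's pose just before it. camera_info takes no time and is no camera call.
- close_job(): hands the job in; it is judged then, once.
The state is a dict: "t": time; "joints": joint angles; "joint_vel": joint speeds; "effort": joint torques, N m; "ee_pos": TCP position; "tool_rot": TCP orientation; "contact_force": force on the tool from outside, world axes, zero at the start; "moment": the same for the moment, N m; "opening": opening from 0.0 (shut) to 1.0 (fully open); "gripper_force": force on a finger pad.
Only numpy, scipy, OpenCV 4.12 (cv2) and the standard library are available. Lean on these libraries where they do the work, as an engineer would, in place of code of your own. Each camera call takes 0.05 s, during which the arm holds its last target. There are 200 camera calls.

## Working session

There is one attempt and no reset: what is moved stays moved. The work goes in short steps, Python scripts to look and compute and a tool call to move; the robot and the scene stay as the last step left them, time stands still between calls to the robot, and variables do not carry over. Pictures are saved under pics/ and viewed, at most 14 in all, crops included, and the job is handed in when it is done.

Besides the shell and the picture viewer there is one more tool, called after "Emit:" as a command line: name --argument value ..., lists and objects as JSON in quotes. move_arm: Moves the arm, as the interface text tells. Its arguments: {"type":"object","properties":{"targets":{"type":"array","items":{"type":"object","properties":{"dx":{"type":"number"},"dy":{"type":"number"},"dz":{"type":"number"},"wx":{"type":"number"},"wy":{"type":"number"},"wz":{"type":"number"}}}},"gripper":{"type":"number"},"squeeze":{"type":"number"}},"required":["targets"]}

```bash
mkdir -p pics; ls; python3 - <<'E'
from rig import *
import cv2,numpy as np
np.set_printoptions(precision=4,suppress=True)
for n in("scene","side","wrist"):
    im=snapshot(n); cv2.imwrite(f"pics/{n}0.png",im); print(n,camera_info(n))
print(read_state())
E
```

```text
pics
scene {'fov_y': 46.49352227836579, 'cx': 258.7601081274689, 'cy': 192.29395904932395, 'D': array([-0.1529,  0.    ,  0.    ,  0.    ,  0.    ]), 'world_from_camera': array([[ 0.8488, -0.313 ,  0.4261, -0.0084],
       [-0.5282, -0.5365,  0.6581, -0.9572],
       [ 0.0227, -0.7837, -0.6207,  0.9035],
       [ 0.    ,  0.    ,  0.    ,  1.    ]])}
side {'fov_y': 57.9580509642126, 'cx': 257.669840846, 'cy': 190.21464693869677, 'D': array([-0.0388,  0.    ,  0.    ,  0.    ,  0.    ]), 'world_from_camera': array([[ 0.8635, -0.3414,  0.3712,  0.1748],
       [-0.5043, -0.5729,  0.6461, -0.6839],
       [-0.0079, -0.7451, -0.6669,  0.7125],
       [ 0.    ,  0.    ,  0.    ,  1.    ]])}
wrist {'fov_y': 65.76323363099439, 'cx': 254.21017903389003, 'cy': 187.1094270991736, 'D': array([-0.0304,  0.    ,  0.    ,  0.    ,  0.    ]), 'T_tool_cam': array([[ 0.0004, -0.953 , -0.3029,  0.0775],
       [ 1.    ,  0.0004, -0.0001, -0.0006],
       [ 0.0002, -0.3029,  0.953 , -0.1421],
       [ 0.    ,  0.    ,  0.    ,  1.    ]])}
{'t': 0.15, 'joints': array([ 1.0727,  0.2912, -0.1539,  1.1267,  0.    ,  1.4315]), 'joint_vel': array([-0.0011, -0.0013,  0.0003,  0.0013,  0.0014,  0.0011]), 'effort': array([  0.0007, -53.7372,  33.1519,   0.0115,  -0.0002,   0.    ]), 'ee_pos': array([0.1842, 0.4913, 0.2309]), 'tool_rot': array([-0.0002,  0.1784,  0.9839, -0.0005]), 'contact_force': array([ 0.1466,  0.3106, -0.4   ]), 'moment': array([-0.0358, -0.019 ,  0.0131]), 'gripper_force': 0.0, 'opening': 0.9970776950925263}
```

View pics/scene0.png

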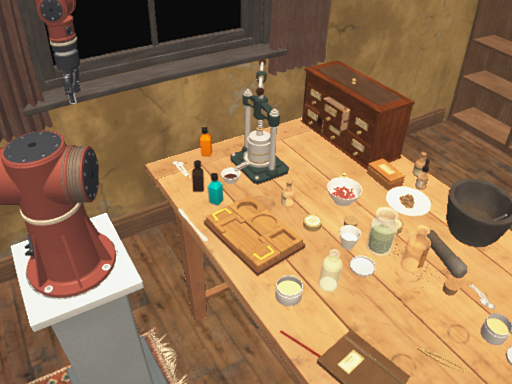

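View pics/side0.png

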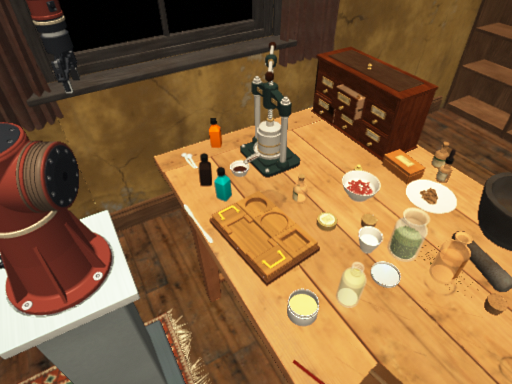

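The candidates, as scene pixels:
- **Corked bottle:** the front one is at (288,193). The ones at (421,170) and by the chest are at the back and not meant.
- **Square bottle:** black at (198,178). The orange (206,143) and turquoise (216,190) ones are to be left alone.
- **Closed tin:** front at (312,222). The open tins are at (289,290) and (496,328), and there is a brown thing at (350,222).
- **Spoons:** (181,169) by the table's left edge. A look-alike is at (482,297).

Next is a close crop to check these.

```bash
python3 - <<'E'
import cv2,numpy as np
a=cv2.imread("pics/scene0.png")[120:280,160:360]; b=cv2.imread("pics/side0.png")[110:290,160:360]
a=cv2.resize(a,(800,640),interpolation=3)[:, :]; b=cv2.resize(b,(660,594),interpolation=3)
cv2.imwrite("pics/c_side.png",b); cv2.imwrite("pics/c_scene.png",cv2.resize(a,(740,592)))
E
```

```text
(no output)
```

View pics/c_side.png

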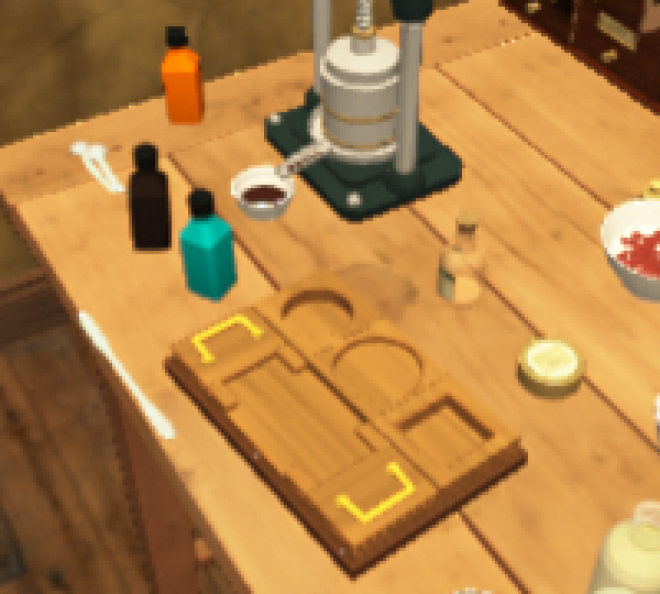

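View pics/c_scene.png

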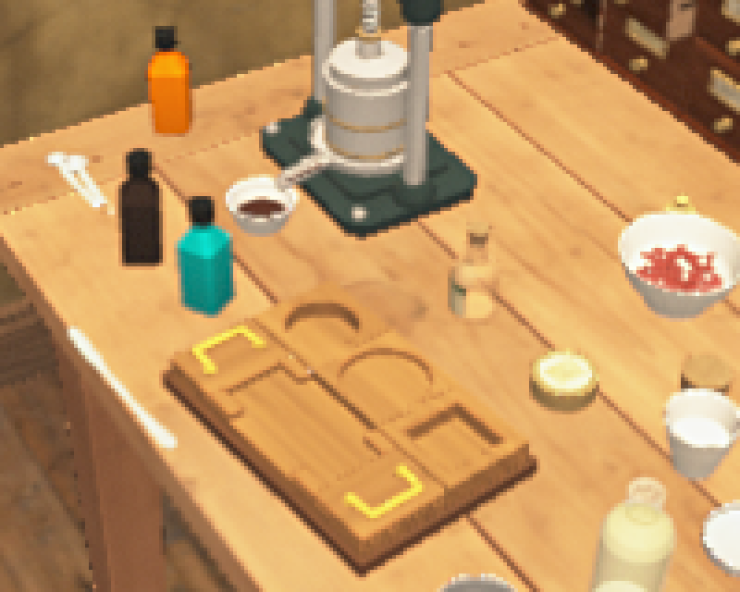

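The tray's wells, from far left to near right, are round-deep, wide tin and square; the spoon rest is on the near side, between the brass handles. The black bottle stands at crop (138,210), between the spoons and the turquoise bottle. The corked bottle is at (472,270) and the closed tin at (563,378). Now I'll cast rays.

```bash
cat > h.py <<'E'
import cv2,numpy as np
from scipy.spatial.transform import Rotation as R
np.set_printoptions(precision=4,suppress=True)
def KD(ci):
    f=192/np.tan(np.radians(ci["fov_y"]/2)); return np.array([[f,0,ci["cx"]],[0,f,ci["cy"]],[0,0,1]]),ci["D"]
def T_of(ci,st=None):
    if "world_from_camera" in ci: return ci["world_from_camera"]
    T=np.eye(4);q=st["tool_rot"];T[:3,:3]=R.from_quat([q[1],q[2],q[3],q[0]]).as_matrix();T[:3,3]=st["ee_pos"];return T@ci["T_tool_cam"]
def onz(px,z,ci,st=None):
    K,D=KD(ci);p=cv2.undistortPoints(np.float64(px).reshape(-1,1,2),K,D)[:,0]
    T=T_of(ci,st);d=np.c_[p,np.ones(len(p))]@T[:3,:3].T;o=T[:3,3]
    return o+d*((z-o[2])/d[:,2])[:,None]
def proj(P,ci,st=None):
    K,D=KD(ci);T=np.linalg.inv(T_of(ci,st));return cv2.projectPoints(np.float64(P).reshape(-1,3),cv2.Rodrigues(T[:3,:3])[0],T[:3,3],K,D)[0][:,0]
def totool(v,st):
    q=st["tool_rot"];return R.from_quat([q[1],q[2],q[3],q[0]]).inv().apply(v)
E
python3 - <<'E'
from rig import *
from h import *
C={n:camera_info(n) for n in("scene","side")}
pts={ # crop px: scene(3.7,160,120), side(3.3,160,110)
"roundwell":(.034,(322,318),(317,307)),"tinwell":(.034,(386,374),(379,367)),"sqwell":(.034,(453,439),(442,428)),
"cork_top":(.089,(479,227),(467,219)),"corkbase":(0,(472,305),(460,292)),
"blackcap_top":(.108,(139,154),(146,148)),"teal_top":(.108,(203,201),(201,194)),"orange_top":(.108,(165,31),(177,32)),
"tin_top":(.022,(564,371),(551,360)),"spoon_end":(.005,(62,160),(80,148)),"spoon_mid":(.005,(82,183),(99,168)),"spoon_low":(.005,(105,210),(120,190)),
"cup":(.03,(262,200),(262,188)),"orangebase":(0,(170,132),(184,121)),"presscorner_near":(.01,(360,232),(355,216)),"presscornerL":(.01,(262,135),(267,122))}
for k,(z,a,b) in pts.items():
    print(k,onz([np.array(a)/3.7+[160,120]],z,C["scene"])[0][:2],onz([np.array(b)/3.3+[160,110]],z,C["side"])[0][:2])
for n in C:
    im=cv2.imread(f"pics/{n}0.png");h=cv2.cvtColor(im,cv2.COLOR_BGR2HSV)
    m=cv2.inRange(h,(22,200,180),(35,255,255));k,l,s,c=cv2.connectedComponentsWithStats(m)
    for i in range(1,k):
        if s[i,4]>15: print(n,"yel",c[i],s[i,4],onz([c[i]],.034,C[n])[0])
E
```

```text
roundwell [ 0.5229 -0.0738] [ 0.5213 -0.071 ]
tinwell [ 0.5314 -0.1577] [ 0.5293 -0.157 ]
sqwell [ 0.5358 -0.2448] [ 0.5366 -0.2357]
cork_top [ 0.6598 -0.0952] [ 0.6577 -0.0925]
corkbase [ 0.6636 -0.0895] [ 0.6602 -0.0898]
blackcap_top [0.4538 0.1144] [0.4546 0.1184]
teal_top [0.4695 0.027 ] [0.468  0.0328]
orange_top [0.5643 0.288 ] [0.564  0.2889]
tin_top [ 0.6637 -0.2163] [ 0.6621 -0.2139]
spoon_end [0.4458 0.2811] [0.4425 0.2911]
spoon_mid [0.4468 0.2368] [0.4465 0.248 ]
spoon_low [0.4475 0.1872] [0.4508 0.2027]
cup [0.5627 0.0983] [0.5607 0.1034]
orangebase [0.5593 0.2789] [0.5604 0.2864]
presscorner_near [0.6279 0.0359] [0.6286 0.0415]
presscornerL [0.6276 0.2158] [0.6306 0.2251]
```

Emit:
move_arm --targets '[{"wz": -0.18},{"wz": -0.18},{"dx": -34,"dy": -47,"dz": -3},{"dx": -34,"dy": -47,"dz": -3},{"dx": -34,"dy": -47,"dz": -3},{"dx": -34,"dy": -47,"dz": -3},{"dx": -34,"dy": -47,"dz": -3},{"dx": -34,"dy": -47,"dz": -3}]' --gripper 1

```text
schema error: expected keys dx, dy, dz, wx, wy, wz
```

Emit:
move_arm --targets '[{"dx": -34,"dy": -47,"dz": -3},{},{}]'

```text
schema error: expected keys dx, dy, dz, wx, wy, wz
```

```bash
python3 - <<'E'
from rig import *
from h import *
import pickle
st=read_state();im=snapshot("wrist");cv2.imwrite("pics/w1.png",im);pickle.dump(st,open("w1.pkl","wb"))
print(st["t"],st["ee_pos"],st["tool_rot"],st["joints"])
E
```

```text
0.15 [0.1842 0.4913 0.2309] [-0.0002  0.1784  0.9839 -0.0005] [ 1.0727  0.2912 -0.1539  1.1267  0.      1.4315]
```

View pics/w1.png

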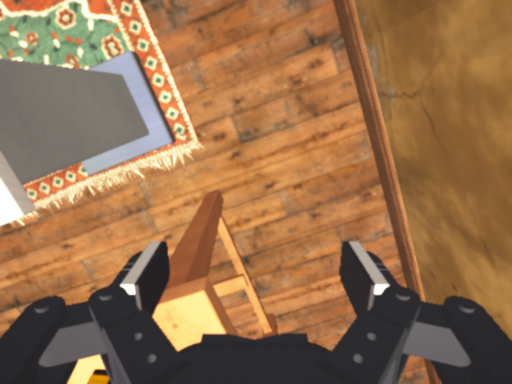

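Emit:
move_arm --targets '[{"dx": -13,"dy": -44},{"dx": -13,"dy": -44},{"dx": -13,"dy": -44},{"dx": -13,"dy": -44},{"dx": -13,"dy": -44},{"dx": -13,"dy": -44},{"dx": -13,"dy": -44},{}]'

```text
schema error: expected keys dx, dy, dz, wx, wy, wz
```

```bash
python3 - <<'E'
from rig import *
from h import *
import pickle
st=read_state();im=snapshot("wrist");cv2.imwrite("pics/w2.png",im);pickle.dump(st,open("w2.pkl","wb"))
print(st["t"],st["ee_pos"],st["tool_rot"],st["joints"])
E
```

```text
0.2 [0.1842 0.4913 0.231 ] [-0.0001  0.1784  0.9839 -0.0004] [ 1.0727  0.291  -0.1538  1.1267 -0.      1.4315]
```

View pics/w2.png

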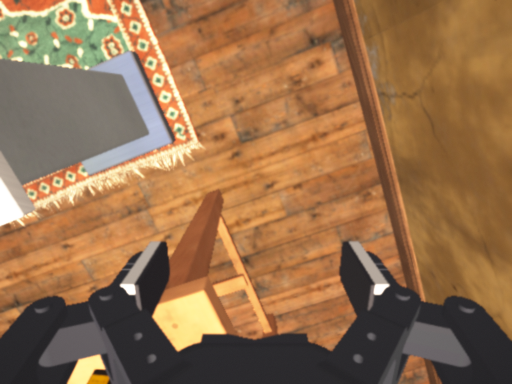

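The wrist view shows only floor and the table corner, because the moves were refused: every row needs all its keys. I'll resend them.

Emit:
move_arm --targets '[{"dx": 0,"dy": 0,"dz": 0,"wx": 0,"wy": 0,"wz": -0.18},{"dx": 0,"dy": 0,"dz": 0,"wx": 0,"wy": 0,"wz": -0.18},{"dx": -38,"dy": -37,"dz": -3,"wx": 0,"wy": 0,"wz": 0},{"dx": -38,"dy": -37,"dz": -3,"wx": 0,"wy": 0,"wz": 0},{"dx": -38,"dy": -37,"dz": -3,"wx": 0,"wy": 0,"wz": 0},{"dx": -38,"dy": -37,"dz": -3,"wx": 0,"wy": 0,"wz": 0},{"dx": -38,"dy": -37,"dz": -3,"wx": 0,"wy": 0,"wz": 0},{"dx": -38,"dy": -37,"dz": -3,"wx": 0,"wy": 0,"wz": 0}]' --gripper 1

```text
t: 1.25
ee_pos: [0.4137, 0.2685, 0.2495]
tool_rot: [0.0, -0.001, 1.0, 0.0]
contact_force: [0.4, 0.5, 0.5]
opening: 1.0
gripper_force: 0.0
```

Emit:
move_arm --targets '[{"dx": -38,"dy": -37,"dz": -3,"wx": 0,"wy": 0,"wz": 0},{"dx": -38,"dy": -37,"dz": -3,"wx": 0,"wy": 0,"wz": 0},{"dx": -38,"dy": -37,"dz": -3,"wx": 0,"wy": 0,"wz": 0},{"dx": 0,"dy": 0,"dz": 0,"wx": 0,"wy": 0,"wz": 0},{"dx": 0,"dy": 0,"dz": 0,"wx": 0,"wy": 0,"wz": 0}]'

```text
t: 1.88
ee_pos: [0.5263, 0.159, 0.258]
tool_rot: [-0.001, -0.0, 1.0, 0.0]
contact_force: [1.3, 0.5, 0.3]
opening: 0.999
gripper_force: 0.0
```

```bash
cat > shot.py <<'E'
import sys,pickle
from rig import *
from h import *
n=sys.argv[1]
st=read_state();im=snapshot("wrist");cv2.imwrite(f"pics/{n}.png",im);pickle.dump(st,open(f"{n}.pkl","wb"))
print(st["t"],st["ee_pos"],st["tool_rot"],st["joints"])
E
python3 shot.py wA
```

```text
1.875 [0.5263 0.159  0.258 ] [-0.0005 -0.0003  1.      0.0001] [ 0.1603  0.3264 -0.0326  1.2129  0.0003  0.1596]
```

View pics/wA.png

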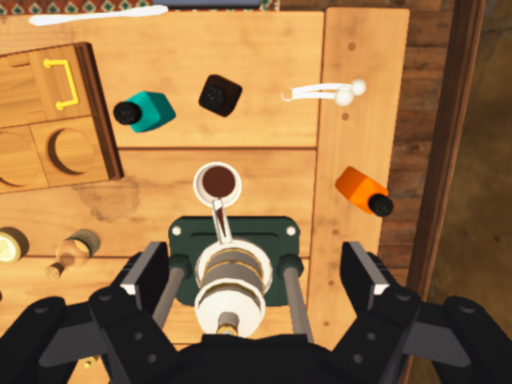

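The wrist picture shows the turquoise bottle (145,110), black bottle (220,95) turned by about 30°, spoons (325,92) with the bowls towards +y, and the tray at left. Next is a view of the tray.

Emit:
move_arm --targets '[{"dx": 0,"dy": -52,"dz": 0,"wx": 0,"wy": 0,"wz": 0},{"dx": 0,"dy": -52,"dz": 0,"wx": 0,"wy": 0,"wz": 0},{"dx": 0,"dy": -52,"dz": 0,"wx": 0,"wy": 0,"wz": 0},{"dx": -30,"dy": -52,"dz": 0,"wx": 0,"wy": 0,"wz": 0},{"dx": -40,"dy": -45,"dz": 0,"wx": 0,"wy": 0,"wz": 0},{"dx": -40,"dy": -45,"dz": 0,"wx": 0,"wy": 0,"wz": 0},{"dx": -45,"dy": 0,"dz": 0,"wx": 0,"wy": 0,"wz": 0},{"dx": 0,"dy": 0,"dz": 0,"wx": 0,"wy": 0,"wz": 0}]'

```text
t: 2.92
ee_pos: [0.6839, -0.1377, 0.2562]
tool_rot: [-0.001, -0.001, 1.0, 0.0]
contact_force: [-0.5, -0.3, -0.3]
opening: 0.999
gripper_force: 0.0
```

Emit:
move_arm --targets '[{"dx": 0,"dy": 0,"dz": 0,"wx": 0,"wy": 0,"wz": 0}]'

```text
t: 3.05
ee_pos: [0.6816, -0.1374, 0.258]
tool_rot: [-0.001, -0.001, 1.0, 0.0]
contact_force: [-0.8, -0.4, -0.1]
opening: 0.996
gripper_force: 0.0
```

```bash
python3 shot.py wB
```

```text
3.05 [ 0.6816 -0.1374  0.258 ] [-0.0005 -0.0015  1.      0.0002] [-0.3039  0.6341  0.4618  1.3996  0.     -0.3068]
```

View pics/wB.png

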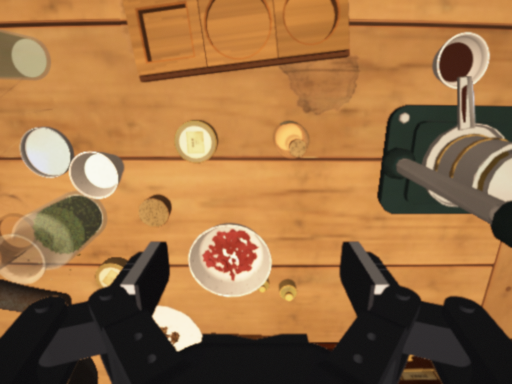

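wB shows the front corked bottle at (292,138) with its cork at (297,147), the closed tin at (197,141), and the tray's far edge from (140,76) to (349,53). Now measuring from masks.

```bash
python3 - <<'E'
from rig import *
from h import *
import pickle
ci=camera_info("wrist");A=cv2.imread("pics/wA.png");B=cv2.imread("pics/wB.png");sa=pickle.load(open("wA.pkl","rb"));sb=pickle.load(open("wB.pkl","rb"))
# black bottle
g=A.max(2);m=np.zeros_like(g);m[65:125,185:260]=(g[65:125,185:260]<70)*255
c=max(cv2.findContours(m,0,1)[0],key=cv2.contourArea);print("blk",cv2.contourArea(c),cv2.minAreaRect(c));p=cv2.approxPolyDP(c,2.5,True)[:,0];
for z in(0,.07,.108):print(z,np.c_[p,onz(p,z,ci,sa)[:,:2]])
# spoons: bright, low sat
h=cv2.cvtColor(A,cv2.COLOR_BGR2HSV);m=np.zeros_like(g);r=(slice(70,115),slice(275,385))
m[r]=cv2.inRange(h[r],(0,0,170),(180,70,255));c=np.vstack([q for q in cv2.findContours(m,0,1)[0] if cv2.contourArea(q)>3]);box=cv2.boxPoints(cv2.minAreaRect(c));print("spoon",cv2.minAreaRect(c),onz(box,.005,ci,sa)[:,:2])
# bottle / tin
hb=cv2.cvtColor(B,cv2.COLOR_BGR2HSV)
print("tin rough",onz([(197,141)],.022,ci,sb),"cork",onz([(297.5,147)],.089,ci,sb),"body",onz([(291,134)],.04,ci,sb))
gb=cv2.cvtColor(B,cv2.COLOR_BGR2GRAY)
for nm,(x0,x1,y0,y1) in dict(tin=(165,230,110,175),bot=(265,325,110,170)).items():
    q=cv2.HoughCircles(cv2.medianBlur(gb[y0:y1,x0:x1],3),cv2.HOUGH_GRADIENT,1,50,param1=80,param2=12,minRadius=14,maxRadius=26);print(nm,q+np.array([x0,y0,0]))
# far tray edge
e=onz([(141,79),(349,55)],.02,ci,sb);print("edge",e,np.degrees(np.arctan2(e[1,0]-e[0,0],e[1,1]-e[0,1])))
# handles in A + side/scene, thresholds loose
for n,im,s in(("wrist",A,sa),("scene",cv2.imread("pics/scene0.png"),None),("side",cv2.imread("pics/side0.png"),None)):
    h=cv2.cvtColor(im,cv2.COLOR_BGR2HSV);m=cv2.inRange(h,(20,170,170),(34,255,255));k,l,st,cc=cv2.connectedComponentsWithStats(m)
    for i in range(1,k):
        if st[i,4]>12: print(n,st[i],onz([st[i,:2]+st[i,2:4]/2],.04,camera_info(n),s)[0])
cv2.imwrite("pics/ub.png",np.hstack([cv2.resize(A[65:125,185:265],(400,300),interpolation=3),cv2.resize(B[105:180,260:330],(280,300),interpolation=3)]))
E
```

```text
blk 1079.0 ((219.51026916503906, 95.27738952636719), (35.256011962890625, 33.84907913208008), 24.443954467773438)
0 [[210.      76.       0.4275   0.1023]
 [200.     104.       0.4619   0.0878]
 [226.     115.       0.4759   0.1213]
 [233.     108.       0.467    0.1307]
 [240.      87.       0.4408   0.1402]
 [218.      76.       0.4275   0.1124]]
0.07 [[210.      76.       0.4312   0.1121]
 [200.     104.       0.4595   0.1001]
 [226.     115.       0.4711   0.1278]
 [233.     108.       0.4638   0.1355]
 [240.      87.       0.4422   0.1433]
 [218.      76.       0.4312   0.1204]]
0.108 [[210.      76.       0.4332   0.1174]
 [200.     104.       0.4583   0.1068]
 [226.     115.       0.4685   0.1313]
 [233.     108.       0.462    0.1382]
 [240.      87.       0.4429   0.1451]
 [218.      76.       0.4332   0.1248]]
spoon ((323.9376220703125, 95.02215576171875), (23.727861404418945, 82.0682144165039), 84.47245788574219) [[0.441  0.1935]
 [0.4309 0.2964]
 [0.4597 0.3024]
 [0.4701 0.1972]]
tin rough [[ 0.6623 -0.2109  0.022 ]] cork [[ 0.658  -0.0923  0.089 ]] body [[ 0.6508 -0.0936  0.04  ]]
tin [[[195.5 141.5  16.1]]]
bot [[[289.5 137.5  14.6]]]
edge [[ 0.5873 -0.2755  0.02  ]
 [ 0.5596 -0.0258  0.02  ]] -6.322683524325929
wrist [ 43  59  36  51 436] [ 0.4376 -0.0666  0.04  ]
side [218 205  22  15  82] [ 0.4364 -0.0709  0.04  ]
side [262 250  24  19 105] [ 0.4578 -0.2657  0.04  ]
```

View pics/ub.png

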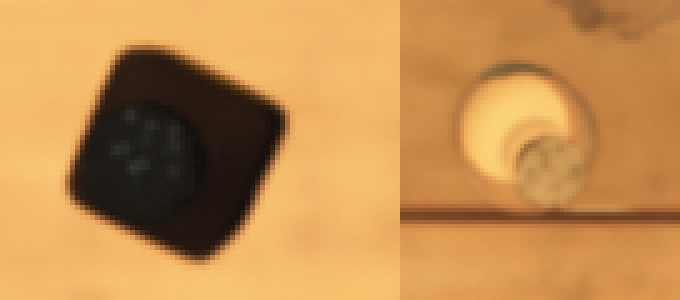

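The crop shows the black bottle's cap centre at (147,160), its sides turned about 23° clockwise, and the cork at (552,172). So the corked bottle is at about (.660,-.092), the black bottle at (.452,.119), and the tray yaw is about +6.2°. I'll grasp the corked bottle now.

Emit:
move_arm --targets '[{"dx": 22,"dy": 45,"dz": 0,"wx": 0,"wy": 0,"wz": 0},{"dx": 0,"dy": 0,"dz": 50,"wx": 0,"wy": 0,"wz": 0},{"dx": 0,"dy": 0,"dz": 50,"wx": 0,"wy": 0,"wz": 0},{"dx": 0,"dy": 0,"dz": 50,"wx": 0,"wy": 0,"wz": 0},{"dx": 0,"dy": 0,"dz": 40,"wx": 0,"wy": 0,"wz": 0},{"dx": 0,"dy": 0,"dz": 30,"wx": 0,"wy": 0,"wz": 0},{"dx": 0,"dy": 0,"dz": 18,"wx": 0,"wy": 0,"wz": 0},{"dx": 0,"dy": 0,"dz": 0,"wx": 0,"wy": 0,"wz": 0}]'

```text
t: 4.1
ee_pos: [0.6591, -0.0934, 0.0202]
tool_rot: [-0.001, -0.001, 1.0, 0.0]
contact_force: [0.2, -0.7, 0.1]
opening: 0.998
gripper_force: 0.0
```

Emit:
move_arm --targets '[{"dx": 0,"dy": 0,"dz": 0,"wx": 0,"wy": 0,"wz": 0},{"dx": 0,"dy": 0,"dz": 0,"wx": 0,"wy": 0,"wz": 0},{"dx": 0,"dy": 0,"dz": 0,"wx": 0,"wy": 0,"wz": 0},{"dx": 0,"dy": 0,"dz": 0,"wx": 0,"wy": 0,"wz": 0},{"dx": 0,"dy": 0,"dz": 0,"wx": 0,"wy": 0,"wz": 0},{"dx": 0,"dy": 0,"dz": 0,"wx": 0,"wy": 0,"wz": 0}]' --gripper 0 --squeeze 30

```text
t: 4.85
ee_pos: [0.6608, -0.0939, 0.0217]
tool_rot: [0.001, -0.001, 1.0, -0.0]
contact_force: [-1.0, 1.3, 6.8]
opening: 0.47
gripper_force: 30.0
```

Emit:
move_arm --targets '[{"dx": 0,"dy": 0,"dz": -20,"wx": 0,"wy": 0,"wz": 0},{"dx": 0,"dy": 0,"dz": -50,"wx": 0,"wy": 0,"wz": 0},{"dx": 0,"dy": 0,"dz": -55,"wx": 0,"wy": 0,"wz": 0},{"dx": 0,"dy": 0,"dz": -55,"wx": 0,"wy": 0,"wz": 0},{"dx": 36,"dy": -22,"dz": 0,"wx": 0,"wy": 0,"wz": 0},{"dx": 37,"dy": -23,"dz": 0,"wx": 0,"wy": 0,"wz": 0},{"dx": 37,"dy": -23,"dz": 0,"wx": 0,"wy": 0,"wz": 0},{"dx": 0,"dy": 0,"dz": 0,"wx": 0,"wy": 0,"wz": 0}]'

```text
t: 5.85
ee_pos: [0.5481, -0.1633, 0.2011]
tool_rot: [-0.0, 0.001, 1.0, -0.0]
contact_force: [0.8, 0.3, 0.3]
opening: 0.466
gripper_force: 30.9
```

Emit:
move_arm --targets '[{"dx": 0,"dy": 0,"dz": 0,"wx": 0,"wy": 0,"wz": 0}]'

```text
t: 5.98
ee_pos: [0.5506, -0.1621, 0.2009]
tool_rot: [0.001, -0.0, 1.0, -0.0]
contact_force: [0.4, 0.8, -1.1]
opening: 0.469
gripper_force: 30.9
```

```bash
python3 shot.py wC
```

```text
5.975 [ 0.5506 -0.1621  0.2009] [ 0.0006 -0.0004  1.     -0.0001] [-0.4139  0.4002 -0.0749  1.0945  0.0002 -0.4146]
```

View pics/wC.png

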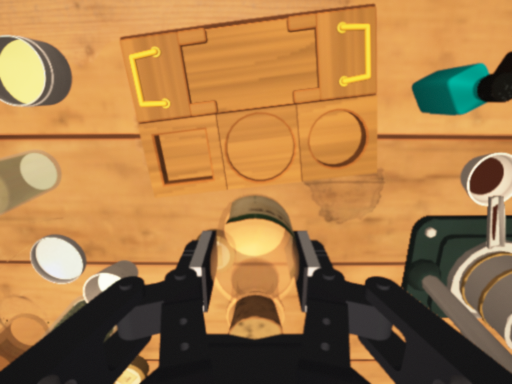

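Picture wC shows the bottle held upright, with the round well at (338,137), tin well (260,146), square well (186,155), and the handles at (151,78) and (357,53).

```bash
python3 - <<'E'
from rig import *
from h import *
import pickle
ci=camera_info("wrist");C=cv2.imread("pics/wC.png");s=pickle.load(open("wC.pkl","rb"))
p=onz([(338,137),(260,146),(186,154.5)],.034,ci,s)[:,:2];print(p,np.linalg.norm(np.diff(p,axis=0),axis=1))
h=cv2.cvtColor(C,cv2.COLOR_BGR2HSV);m=cv2.inRange(h,(20,170,170),(34,255,255));m[:, :100]=0;m[130:]=0
k,l,st,cc=cv2.connectedComponentsWithStats(m);H=[]
for i in range(1,k):
    if st[i,4]>60:
        c=st[i,:2]+st[i,2:4]/2;H.append(onz([c],.04,ci,s)[0,:2]);print(st[i],H[-1])
# tray frame fit from wells: centres of the row
d=p[0]-p[2];y=d/np.linalg.norm(d);x=np.array([y[1],-y[0]]);print("yaw",np.degrees(np.arctan2(-y[0],y[1])))
t=p.mean(0);print("tin",t,"round",t+.082*y,"sq",t-.082*y,"rest",t-.081*x,"rest by handles",np.mean(H,0))
E
```

```text
[[ 0.5164 -0.0758]
 [ 0.5261 -0.1567]
 [ 0.5351 -0.2349]] [0.0816 0.0786]
[337  22  34  65 657] [ 0.4377 -0.0686]
[129  46  41  63 606] [ 0.4584 -0.2639]
yaw 6.692192908193073
tin [ 0.5259 -0.1558] round [ 0.5163 -0.0743] sq [ 0.5354 -0.2372] rest [ 0.4454 -0.1652] rest by handles [ 0.448  -0.1662]
```

Emit:
move_arm --targets '[{"dx": 17,"dy": 43,"dz": 0,"wx": 0,"wy": 0,"wz": 0},{"dx": 17,"dy": 43,"dz": 0,"wx": 0,"wy": 0,"wz": 0},{"dx": 0,"dy": 0,"dz": 40,"wx": 0,"wy": 0,"wz": 0},{"dx": 0,"dy": 0,"dz": 40,"wx": 0,"wy": 0,"wz": 0},{"dx": 0,"dy": 0,"dz": 35,"wx": 0,"wy": 0,"wz": 0},{"dx": 0,"dy": 0,"dz": 20,"wx": 0,"wy": 0,"wz": 0},{"dx": 0,"dy": 0,"dz": 12,"wx": 0,"wy": 0,"wz": 0},{"dx": 0,"dy": 0,"dz": 8,"wx": 0,"wy": 0,"wz": 0}]'

```text
t: 7.02
ee_pos: [0.5166, -0.0758, 0.045]
tool_rot: [0.0, -0.001, 1.0, -0.0]
contact_force: [-0.1, -0.4, -0.6]
opening: 0.467
gripper_force: 30.9
```

Emit:
move_arm --targets '[{"dx": 0,"dy": 0,"dz": 4,"wx": 0,"wy": 0,"wz": 0},{"dx": 0,"dy": 0,"dz": 2,"wx": 0,"wy": 0,"wz": 0},{"dx": 0,"dy": 0,"dz": 0,"wx": 0,"wy": 0,"wz": 0},{"dx": 0,"dy": 0,"dz": 0,"wx": 0,"wy": 0,"wz": 0}]'

```text
t: 7.52
ee_pos: [0.5163, -0.0761, 0.0397]
tool_rot: [0.0, -0.001, 1.0, -0.0]
contact_force: [0.6, -0.1, -1.0]
opening: 0.466
gripper_force: 30.9
```

Emit:
move_arm --targets '[{"dx": 0,"dy": 0,"dz": 1,"wx": 0,"wy": 0,"wz": 0},{"dx": 0,"dy": 0,"dz": 1,"wx": 0,"wy": 0,"wz": 0},{"dx": 0,"dy": 0,"dz": 0,"wx": 0,"wy": 0,"wz": 0},{"dx": 0,"dy": 0,"dz": 0,"wx": 0,"wy": 0,"wz": 0}]'

```text
t: 8.02
ee_pos: [0.5162, -0.0761, 0.0376]
tool_rot: [0.0, -0.001, 1.0, -0.0]
contact_force: [-1.0, 0.4, 5.4]
opening: 0.464
gripper_force: 31.7
```

Contact. Release, rise, and go towards the black bottle.

Emit:
move_arm --targets '[{"dx": 0,"dy": 0,"dz": 0,"wx": 0,"wy": 0,"wz": 0},{"dx": 0,"dy": 0,"dz": 0,"wx": 0,"wy": 0,"wz": 0},{"dx": 0,"dy": 0,"dz": 0,"wx": 0,"wy": 0,"wz": 0},{"dx": 0,"dy": 0,"dz": -20,"wx": 0,"wy": 0,"wz": 0},{"dx": 0,"dy": 0,"dz": -50,"wx": 0,"wy": 0,"wz": 0},{"dx": 0,"dy": 0,"dz": -55,"wx": 0,"wy": 0,"wz": 0},{"dx": 0,"dy": 0,"dz": -55,"wx": 0,"wy": 0,"wz": 0},{"dx": 0,"dy": 0,"dz": 0,"wx": 0,"wy": 0,"wz": 0}]' --gripper 0.75

```text
t: 9.02
ee_pos: [0.5185, -0.0767, 0.2215]
tool_rot: [0.004, -0.001, 1.0, -0.001]
contact_force: [1.0, -1.2, -0.7]
opening: 0.748
gripper_force: 0.0
```

Emit:
move_arm --targets '[{"dx": 16,"dy": 49,"dz": 0,"wx": 0,"wy": 0,"wz": 0},{"dx": 16,"dy": 49,"dz": 0,"wx": 0,"wy": 0,"wz": 0},{"dx": 16,"dy": 49,"dz": 0,"wx": 0,"wy": 0,"wz": 0},{"dx": 17,"dy": 48,"dz": 0,"wx": 0,"wy": 0,"wz": 0},{"dx": 0,"dy": 0,"dz": 0,"wx": 0,"wy": 0,"wz": 0.136},{"dx": 0,"dy": 0,"dz": 0,"wx": 0,"wy": 0,"wz": 0.137},{"dx": 0,"dy": 0,"dz": 0,"wx": 0,"wy": 0,"wz": 0.137},{"dx": 0,"dy": 0,"dz": 0,"wx": 0,"wy": 0,"wz": 0}]'

```text
t: 10.02
ee_pos: [0.4503, 0.1189, 0.2165]
tool_rot: [-0.001, 0.202, 0.979, -0.0]
contact_force: [-0.2, -0.4, 0.1]
opening: 0.747
gripper_force: 0.0
```

```bash
python3 shot.py wD; python3 -c "
import cv2;a=cv2.imread('pics/wD.png');cv2.imwrite('pics/wDc.png',a[80:384,100:420])"
```

```text
10.025 [0.4503 0.1189 0.2165] [-0.0007  0.2025  0.9793 -0.0002] [ 0.1009  0.1894 -0.3282  1.0547 -0.      0.5087]
```

View pics/wDc.png

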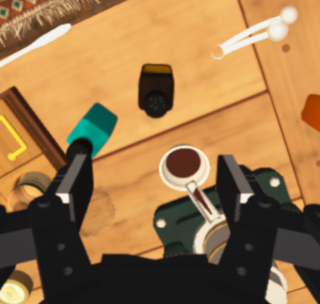

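wD shows the black bottle squared up with the fingers, its cap at full-picture (256,183), which is within 2 mm of the tool axis. I'll descend and grip.

Emit:
move_arm --targets '[{"dx": 1,"dy": 1,"dz": 45,"wx": 0,"wy": 0,"wz": 0},{"dx": 0,"dy": 0,"dz": 45,"wx": 0,"wy": 0,"wz": 0},{"dx": 0,"dy": 0,"dz": 45,"wx": 0,"wy": 0,"wz": 0},{"dx": 0,"dy": 0,"dz": 27,"wx": 0,"wy": 0,"wz": 0},{"dx": 0,"dy": 0,"dz": 15,"wx": 0,"wy": 0,"wz": 0},{"dx": 0,"dy": 0,"dz": 0,"wx": 0,"wy": 0,"wz": 0}]'

```text
t: 10.82
ee_pos: [0.4491, 0.12, 0.0392]
tool_rot: [-0.001, 0.202, 0.979, -0.0]
contact_force: [0.6, 0.1, 0.9]
opening: 0.748
gripper_force: 0.0
```

Emit:
move_arm --targets '[{"dx": 0,"dy": 0,"dz": 0,"wx": 0,"wy": 0,"wz": 0},{"dx": 0,"dy": 0,"dz": 0,"wx": 0,"wy": 0,"wz": 0},{"dx": 0,"dy": 0,"dz": 0,"wx": 0,"wy": 0,"wz": 0},{"dx": 0,"dy": 0,"dz": 0,"wx": 0,"wy": 0,"wz": 0},{"dx": 0,"dy": 0,"dz": 0,"wx": 0,"wy": 0,"wz": 0}]' --gripper 0 --squeeze 35

```text
t: 11.45
ee_pos: [0.451, 0.1202, 0.0412]
tool_rot: [0.001, 0.203, 0.979, 0.0]
contact_force: [-0.7, 1.1, 7.8]
opening: 0.424
gripper_force: 35.2
```

Emit:
move_arm --targets '[{"dx": 0,"dy": 0,"dz": -20,"wx": 0,"wy": 0,"wz": 0},{"dx": 0,"dy": 0,"dz": -50,"wx": 0,"wy": 0,"wz": 0},{"dx": 0,"dy": 0,"dz": -50,"wx": 0,"wy": 0,"wz": 0},{"dx": 0,"dy": 0,"dz": -40,"wx": 0,"wy": 0,"wz": 0},{"dx": 0,"dy": 0,"dz": 0,"wx": 0,"wy": 0,"wz": -0.173},{"dx": 0,"dy": 0,"dz": 0,"wx": 0,"wy": 0,"wz": -0.173},{"dx": 0,"dy": 0,"dz": 0,"wx": 0,"wy": 0,"wz": -0.173},{"dx": 0,"dy": 0,"dz": 0,"wx": 0,"wy": 0,"wz": 0}]'

```text
t: 12.45
ee_pos: [0.4502, 0.1202, 0.2005]
tool_rot: [0.0, -0.055, 0.999, -0.0]
contact_force: [0.0, -0.4, -1.1]
opening: 0.417
gripper_force: 35.0
```

Emit:
move_arm --targets '[{"dx": -6,"dy": -52,"dz": 0,"wx": 0,"wy": 0,"wz": 0},{"dx": -6,"dy": -52,"dz": 0,"wx": 0,"wy": 0,"wz": 0},{"dx": -6,"dy": -52,"dz": 0,"wx": 0,"wy": 0,"wz": 0},{"dx": -6,"dy": -52,"dz": 0,"wx": 0,"wy": 0,"wz": 0},{"dx": -7,"dy": -52,"dz": 0,"wx": 0,"wy": 0,"wz": 0},{"dx": -7,"dy": -52,"dz": 0,"wx": 0,"wy": 0,"wz": 0},{"dx": -7,"dy": -52,"dz": 0,"wx": 0,"wy": 0,"wz": 0},{"dx": 0,"dy": 0,"dz": 0,"wx": 0,"wy": 0,"wz": 0}]'

```text
t: 13.45
ee_pos: [0.5354, -0.2401, 0.1998]
tool_rot: [0.0, -0.051, 0.999, -0.0]
contact_force: [0.7, 0.9, -1.4]
opening: 0.419
gripper_force: 35.2
```

```bash
python3 shot.py wE
```

```text
13.45 [ 0.5354 -0.2401  0.1998] [ 0.0002 -0.0511  0.9987 -0.0005] [-0.5458  0.4255 -0.0384  1.106  -0.0006 -0.648 ]
```

View pics/wE.png

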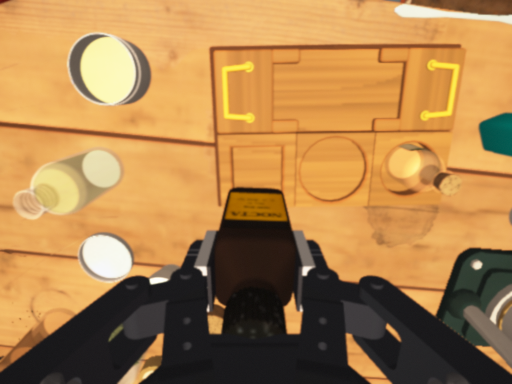

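wE shows the black bottle held square to the tray over the square well (centre about (258,172)), and the corked bottle standing in the round well. I'll lower it.

Emit:
move_arm --targets '[{"dx": -2,"dy": 3,"dz": 40,"wx": 0,"wy": 0,"wz": 0},{"dx": 0,"dy": 0,"dz": 40,"wx": 0,"wy": 0,"wz": 0},{"dx": 0,"dy": 0,"dz": 30,"wx": 0,"wy": 0,"wz": 0},{"dx": 0,"dy": 0,"dz": 18,"wx": 0,"wy": 0,"wz": 0},{"dx": 0,"dy": 0,"dz": 8,"wx": 0,"wy": 0,"wz": 0},{"dx": 0,"dy": 0,"dz": 4,"wx": 0,"wy": 0,"wz": 0},{"dx": 0,"dy": 0,"dz": 1,"wx": 0,"wy": 0,"wz": 0},{"dx": 0,"dy": 0,"dz": 0,"wx": 0,"wy": 0,"wz": 0}]'

```text
t: 14.5
ee_pos: [0.5371, -0.2336, 0.0599]
tool_rot: [0.0, -0.055, 0.998, -0.0]
contact_force: [0.2, 0.8, -0.8]
opening: 0.42
gripper_force: 35.2
```

Emit:
move_arm --targets '[{"dx": 0,"dy": 0,"dz": 1,"wx": 0,"wy": 0,"wz": 0},{"dx": 0,"dy": 0,"dz": 1,"wx": 0,"wy": 0,"wz": 0},{"dx": 0,"dy": 0,"dz": 0,"wx": 0,"wy": 0,"wz": 0},{"dx": 0,"dy": 0,"dz": 0,"wx": 0,"wy": 0,"wz": 0}]'

```text
t: 15.0
ee_pos: [0.5367, -0.2334, 0.0573]
tool_rot: [-0.0, -0.055, 0.998, 0.0]
contact_force: [0.7, -0.6, -0.8]
opening: 0.419
gripper_force: 35.2
```

Emit:
move_arm --targets '[{"dx": 0,"dy": -3,"dz": -1,"wx": 0,"wy": 0,"wz": 0},{"dx": 0,"dy": 0,"dz": 1,"wx": 0,"wy": 0,"wz": 0},{"dx": 0,"dy": 0,"dz": 1,"wx": 0,"wy": 0,"wz": 0},{"dx": 0,"dy": 0,"dz": 1,"wx": 0,"wy": 0,"wz": 0},{"dx": 0,"dy": 0,"dz": 0,"wx": 0,"wy": 0,"wz": 0},{"dx": 0,"dy": 0,"dz": 0,"wx": 0,"wy": 0,"wz": 0}]'

```text
t: 15.75
ee_pos: [0.5373, -0.2367, 0.0572]
tool_rot: [0.001, -0.055, 0.998, -0.001]
contact_force: [-4.9, 1.3, 19.3]
opening: 0.421
gripper_force: 37.4
```

Emit:
move_arm --targets '[{"dx": 0,"dy": 0,"dz": 0,"wx": 0,"wy": 0,"wz": 0},{"dx": 0,"dy": 0,"dz": 0,"wx": 0,"wy": 0,"wz": 0},{"dx": 0,"dy": 0,"dz": 0,"wx": 0,"wy": 0,"wz": 0},{"dx": 0,"dy": 0,"dz": -20,"wx": 0,"wy": 0,"wz": 0},{"dx": 0,"dy": 0,"dz": -45,"wx": 0,"wy": 0,"wz": 0},{"dx": 0,"dy": 0,"dz": -50,"wx": 0,"wy": 0,"wz": 0},{"dx": 0,"dy": 0,"dz": -50,"wx": 0,"wy": 0,"wz": 0},{"dx": 0,"dy": 0,"dz": 0,"wx": 0,"wy": 0,"wz": 0}]' --gripper 0.75

```text
t: 16.75
ee_pos: [0.539, -0.2375, 0.2242]
tool_rot: [0.003, -0.055, 0.998, -0.002]
contact_force: [-0.4, -1.5, 0.3]
opening: 0.749
gripper_force: 0.0
```

Emit:
move_arm --targets '[{"dx": -42,"dy": 3,"dz": 0,"wx": 0,"wy": 0,"wz": 0},{"dx": -42,"dy": 3,"dz": 0,"wx": 0,"wy": 0,"wz": 0},{"dx": -42,"dy": 4,"dz": 0,"wx": 0,"wy": 0,"wz": 0},{"dx": 0,"dy": 0,"dz": 0,"wx": 0,"wy": 0,"wz": 0},{"dx": 0,"dy": 0,"dz": 0,"wx": 0,"wy": 0,"wz": 0}]' --gripper 1

```text
t: 17.38
ee_pos: [0.6604, -0.2125, 0.2189]
tool_rot: [-0.001, -0.055, 0.998, 0.0]
contact_force: [-0.1, 0.0, -0.0]
opening: 0.999
gripper_force: 0.0
```

```bash
python3 shot.py wF; python3 - <<'E'
from rig import *
from h import *
import pickle
ci=camera_info("wrist");s=pickle.load(open("wF.pkl","rb"));im=cv2.imread("pics/wF.png")
u=proj([.6625,-.213,.022],ci,s)[0];print(u)
x,y=u.astype(int);g=cv2.cvtColor(im[y-50:y+50,x-50:x+50],cv2.COLOR_BGR2GRAY)
q=cv2.HoughCircles(cv2.medianBlur(g,3),cv2.HOUGH_GRADIENT,1,60,param1=100,param2=12,minRadius=18,maxRadius=32)
if q is not None:
    for c in q[0]:
        p=c[:2]+[x-50,y-50];print(p,c[2],onz([p],.022,ci,s))
E
```

```text
17.375 [ 0.6604 -0.2125  0.2189] [-0.001  -0.0552  0.9985  0.0004] [-0.4164  0.6375  0.3674  1.3029 -0.0002 -0.5268]
[253.8885 164.7542]
[252.5 165.5] 23.0 [[ 0.6636 -0.2145  0.022 ]]
```

Emit:
move_arm --targets '[{"dx": -2,"dy": -1,"dz": 45,"wx": 0,"wy": 0,"wz": 0},{"dx": 0,"dy": 0,"dz": 50,"wx": 0,"wy": 0,"wz": 0},{"dx": 0,"dy": 0,"dz": 50,"wx": 0,"wy": 0,"wz": 0},{"dx": 0,"dy": 0,"dz": 35,"wx": 0,"wy": 0,"wz": 0},{"dx": 0,"dy": 0,"dz": 20,"wx": 0,"wy": 0,"wz": 0},{"dx": 0,"dy": 0,"dz": 11,"wx": 0,"wy": 0,"wz": 0},{"dx": 0,"dy": 0,"dz": 0,"wx": 0,"wy": 0,"wz": 0}]'

```text
t: 18.3
ee_pos: [0.6626, -0.2136, 0.0093]
tool_rot: [-0.0, -0.055, 0.998, 0.0]
contact_force: [0.9, -0.6, 0.3]
opening: 0.999
gripper_force: 0.0
```

Emit:
move_arm --targets '[{"dx": 0,"dy": 0,"dz": 0,"wx": 0,"wy": 0,"wz": 0},{"dx": 0,"dy": 0,"dz": 0,"wx": 0,"wy": 0,"wz": 0},{"dx": 0,"dy": 0,"dz": 0,"wx": 0,"wy": 0,"wz": 0},{"dx": 0,"dy": 0,"dz": 0,"wx": 0,"wy": 0,"wz": 0},{"dx": 0,"dy": 0,"dz": 0,"wx": 0,"wy": 0,"wz": 0}]' --gripper 0 --squeeze 35

```text
t: 18.92
ee_pos: [0.664, -0.2138, 0.0109]
tool_rot: [0.001, -0.055, 0.998, -0.001]
contact_force: [-1.3, 0.2, 4.8]
opening: 0.602
gripper_force: 35.8
```

Emit:
move_arm --targets '[{"dx": 0,"dy": 0,"dz": -15,"wx": 0,"wy": 0,"wz": 0},{"dx": 0,"dy": 0,"dz": -40,"wx": 0,"wy": 0,"wz": 0},{"dx": 0,"dy": 0,"dz": -50,"wx": 0,"wy": 0,"wz": 0},{"dx": 0,"dy": 0,"dz": -50,"wx": 0,"wy": 0,"wz": 0},{"dx": 43,"dy": 24,"dz": -30,"wx": 0,"wy": 0,"wz": 0},{"dx": 43,"dy": 24,"dz": 0,"wx": 0,"wy": 0,"wz": 0},{"dx": 44,"dy": 24,"dz": 0,"wx": 0,"wy": 0,"wz": 0},{"dx": 0,"dy": 0,"dz": 0,"wx": 0,"wy": 0,"wz": 0}]'

```text
t: 19.92
ee_pos: [0.5226, -0.1543, 0.1953]
tool_rot: [-0.001, -0.055, 0.998, 0.0]
contact_force: [-0.1, -0.1, -0.0]
opening: 0.602
gripper_force: 36.8
```

Emit:
move_arm --targets '[{"dx": 0,"dy": 0,"dz": 0,"wx": 0,"wy": 0,"wz": 0}]'

```text
t: 20.05
ee_pos: [0.5272, -0.1566, 0.1957]
tool_rot: [0.001, -0.055, 0.998, -0.001]
contact_force: [0.1, 0.3, 0.0]
opening: 0.607
gripper_force: 36.8
```

```bash
python3 shot.py wG
```

```text
20.05 [ 0.5272 -0.1566  0.1957] [ 0.0012 -0.0551  0.9985 -0.0006] [-0.4217  0.3575 -0.1537  1.0569  0.     -0.5319]
```

View pics/wG.png

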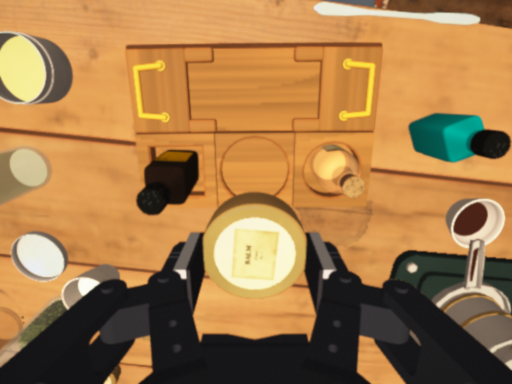

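wG shows the tin held level over the wide well (255,168), with both bottles seated beside it. I'll lower it.

Emit:
move_arm --targets '[{"dx": 0,"dy": 0,"dz": 45,"wx": 0,"wy": 0,"wz": 0},{"dx": 0,"dy": 0,"dz": 45,"wx": 0,"wy": 0,"wz": 0},{"dx": 0,"dy": 0,"dz": 35,"wx": 0,"wy": 0,"wz": 0},{"dx": 0,"dy": 0,"dz": 18,"wx": 0,"wy": 0,"wz": 0},{"dx": 0,"dy": 0,"dz": 8,"wx": 0,"wy": 0,"wz": 0},{"dx": 0,"dy": 0,"dz": 4,"wx": 0,"wy": 0,"wz": 0},{"dx": 0,"dy": 0,"dz": 1,"wx": 0,"wy": 0,"wz": 0},{"dx": 0,"dy": 0,"dz": 0,"wx": 0,"wy": 0,"wz": 0}]'

```text
t: 21.1
ee_pos: [0.5267, -0.1564, 0.0389]
tool_rot: [0.001, -0.055, 0.998, -0.0]
contact_force: [0.8, -0.5, 0.6]
opening: 0.601
gripper_force: 36.8
```

Emit:
move_arm --targets '[{"dx": 0,"dy": 0,"dz": 1,"wx": 0,"wy": 0,"wz": 0},{"dx": 0,"dy": 0,"dz": 1,"wx": 0,"wy": 0,"wz": 0},{"dx": 0,"dy": 0,"dz": 0,"wx": 0,"wy": 0,"wz": 0},{"dx": 0,"dy": 0,"dz": 0,"wx": 0,"wy": 0,"wz": 0}]'

```text
t: 21.6
ee_pos: [0.5261, -0.1561, 0.0363]
tool_rot: [0.0, -0.055, 0.998, -0.0]
contact_force: [0.5, 0.1, -0.7]
opening: 0.603
gripper_force: 36.8
```

Emit:
move_arm --targets '[{"dx": 0,"dy": 0,"dz": 1,"wx": 0,"wy": 0,"wz": 0},{"dx": 0,"dy": 0,"dz": 1,"wx": 0,"wy": 0,"wz": 0},{"dx": 0,"dy": 0,"dz": 0,"wx": 0,"wy": 0,"wz": 0},{"dx": 0,"dy": 0,"dz": 0,"wx": 0,"wy": 0,"wz": 0}]'

```text
t: 22.1
ee_pos: [0.5263, -0.1562, 0.0357]
tool_rot: [0.0, -0.055, 0.998, -0.0]
contact_force: [-5.2, 1.9, 19.2]
opening: 0.601
gripper_force: 38.5
```

Emit:
move_arm --targets '[{"dx": 0,"dy": 0,"dz": 0,"wx": 0,"wy": 0,"wz": 0},{"dx": 0,"dy": 0,"dz": 0,"wx": 0,"wy": 0,"wz": 0},{"dx": 0,"dy": 0,"dz": 0,"wx": 0,"wy": 0,"wz": 0},{"dx": 0,"dy": 0,"dz": -20,"wx": 0,"wy": 0,"wz": 0},{"dx": 0,"dy": 0,"dz": -45,"wx": 0,"wy": 0,"wz": 0},{"dx": 0,"dy": 0,"dz": -50,"wx": 0,"wy": 0,"wz": 0},{"dx": 0,"dy": 0,"dz": -50,"wx": 0,"wy": 0,"wz": 0},{"dx": 0,"dy": 0,"dz": 0,"wx": 0,"wy": 0,"wz": 0}]' --gripper 0.78

```text
t: 23.1
ee_pos: [0.5283, -0.1571, 0.203]
tool_rot: [0.003, -0.055, 0.998, -0.002]
contact_force: [0.5, 1.0, -0.2]
opening: 0.782
gripper_force: 0.0
```

Emit:
move_arm --targets '[{"dx": 4,"dy": 51,"dz": 0,"wx": 0,"wy": 0,"wz": 0},{"dx": 4,"dy": 51,"dz": 0,"wx": 0,"wy": 0,"wz": 0},{"dx": 4,"dy": 51,"dz": 0,"wx": 0,"wy": 0,"wz": 0},{"dx": 4,"dy": 51,"dz": 0,"wx": 0,"wy": 0,"wz": 0},{"dx": 4,"dy": 51,"dz": 0,"wx": 0,"wy": 0,"wz": 0},{"dx": 4,"dy": 51,"dz": 0,"wx": 0,"wy": 0,"wz": 0},{"dx": 5,"dy": 51,"dz": 0,"wx": 0,"wy": 0,"wz": 0},{"dx": 5,"dy": 50,"dz": 0,"wx": 0,"wy": 0,"wz": 0}]' --gripper 0.6

```text
t: 24.1
ee_pos: [0.4466, 0.2461, 0.1982]
tool_rot: [-0.001, -0.055, 0.998, -0.0]
contact_force: [1.6, 0.3, 0.3]
opening: 0.601
gripper_force: 0.0
```

Emit:
move_arm --targets '[{"dx": 0,"dy": 0,"dz": 0,"wx": 0,"wy": 0,"wz": 0.175},{"dx": 0,"dy": 0,"dz": 0,"wx": 0,"wy": 0,"wz": 0.176},{"dx": 0,"dy": 0,"dz": 0,"wx": 0,"wy": 0,"wz": 0.176},{"dx": 0,"dy": 0,"dz": 0,"wx": 0,"wy": 0,"wz": 0.176},{"dx": 0,"dy": 0,"dz": 0,"wx": 0,"wy": 0,"wz": 0.176},{"dx": 0,"dy": 0,"dz": 0,"wx": 0,"wy": 0,"wz": 0.176},{"dx": 0,"dy": 0,"dz": 0,"wx": 0,"wy": 0,"wz": 0.176},{"dx": 0,"dy": 0,"dz": 0,"wx": 0,"wy": 0,"wz": 0.176}]'

```text
t: 25.1
ee_pos: [0.447, 0.2444, 0.1981]
tool_rot: [-0.0, 0.606, 0.795, -0.001]
contact_force: [0.3, 0.0, 0.7]
opening: 0.601
gripper_force: 0.0
```

Emit:
move_arm --targets '[{"dx": 0,"dy": 0,"dz": 0,"wx": 0,"wy": 0,"wz": 0.176},{"dx": 0,"dy": 0,"dz": 0,"wx": 0,"wy": 0,"wz": 0},{"dx": 0,"dy": 0,"dz": 0,"wx": 0,"wy": 0,"wz": 0}]'

```text
t: 25.48
ee_pos: [0.4473, 0.2446, 0.1988]
tool_rot: [-0.0, 0.67, 0.742, -0.0]
contact_force: [-0.3, 0.3, -0.3]
opening: 0.601
gripper_force: 0.0
```

```bash
python3 shot.py wH; python3 - <<'E'
from rig import *
from h import *
import pickle
ci=camera_info("wrist");s=pickle.load(open("wH.pkl","rb"));im=cv2.imread("pics/wH.png")
h=cv2.cvtColor(im,cv2.COLOR_BGR2HSV);m=cv2.inRange(h,(0,0,150),(180,75,255));m[250:]=0
k,l,t,c=cv2.connectedComponentsWithStats(m)
for i in range(1,k):
    if t[i,4]>40: print(t[i],onz([c[i]],.005,ci,s)[0])
# rows through the grasp region, in tool coordinates (mm)
u=proj([s["ee_pos"][0],s["ee_pos"][1],.005],ci,s)[0];print("tcp px",u)
for r in range(int(u[1])-50,int(u[1])+60,6):
    x=np.flatnonzero(m[r,150:360])+150
    if len(x):
        P=onz([(x[0],r),(x[-1],r)],.006,ci,s)-s["ee_pos"];print(r,x[0],x[-1],(totool(P,s)[:,:2]*1000).round(1).tolist())
cv2.imwrite("pics/wHc.png",im)
E
```

```text
25.475 [0.4473 0.2446 0.1988] [-0.0002  0.6702  0.7422 -0.0004] [ 0.3569  0.2839 -0.2512  1.0365 -0.      1.8258]
[ 245  115   27   87 1230] [0.4463 0.2576 0.005 ]
[ 31 136  26  12 127] [0.2033 0.2437 0.005 ]
[  0 202  22  48 874] [0.1449 0.1292 0.005 ]
[404 207  12  10  91] [0.643  0.2028 0.005 ]
[430 243  49   7 243] [0.7143 0.1611 0.005 ]
tcp px [254.6468 162.4511]
118 156 259 [[50.7, -109.1], [50.5, 4.9]]
124 245 261 [[43.9, -10.6], [43.9, 7.2]]
130 248 264 [[37.3, -7.3], [37.3, 10.6]]
136 248 270 [[30.7, -7.3], [30.7, 17.4]]
142 247 271 [[23.9, -8.5], [23.9, 18.6]]
148 246 267 [[17.1, -9.7], [17.1, 14.2]]
154 246 262 [[10.1, -9.7], [10.2, 8.6]]
160 246 261 [[3.1, -9.8], [3.2, 7.5]]
166 246 260 [[-3.9, -9.8], [-3.9, 6.4]]
172 246 259 [[-11.1, -9.9], [-11.1, 5.2]]
178 246 258 [[-18.4, -10.0], [-18.4, 4.1]]
184 247 258 [[-25.7, -8.8], [-25.7, 4.1]]
190 247 258 [[-33.2, -8.9], [-33.2, 4.2]]
196 259 259 [[-40.7, 5.4], [-40.7, 5.4]]
```

View pics/wHc.png

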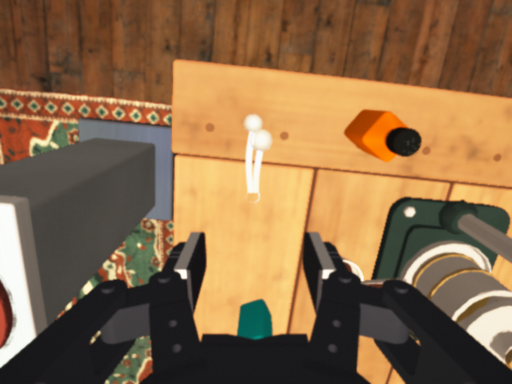

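wH shows the spoons lying along the tool x axis: the handles are at (253,175), the bowls at (256,132), and the grasp point is about (254,162). I'll descend and pinch.

Emit:
move_arm --targets '[{"dx": 1,"dy": -1.5,"dz": 45,"wx": 0,"wy": 0,"wz": 0},{"dx": 0,"dy": 0,"dz": 50,"wx": 0,"wy": 0,"wz": 0},{"dx": 0,"dy": 0,"dz": 45,"wx": 0,"wy": 0,"wz": 0},{"dx": 0,"dy": 0,"dz": 30,"wx": 0,"wy": 0,"wz": 0},{"dx": 0,"dy": 0,"dz": 16,"wx": 0,"wy": 0,"wz": 0},{"dx": 0,"dy": 0,"dz": 7,"wx": 0,"wy": 0,"wz": 0},{"dx": 0,"dy": 0,"dz": 2,"wx": 0,"wy": 0,"wz": 0},{"dx": 0,"dy": 0,"dz": 0,"wx": 0,"wy": 0,"wz": 0}]'

```text
t: 26.52
ee_pos: [0.4464, 0.2457, 0.0048]
tool_rot: [0.0, 0.671, 0.741, 0.0]
contact_force: [0.4, 0.4, 0.3]
opening: 0.602
gripper_force: 0.0
```

Emit:
move_arm --targets '[{"dx": 0,"dy": 0,"dz": 0,"wx": 0,"wy": 0,"wz": 0},{"dx": 0,"dy": 0,"dz": 0,"wx": 0,"wy": 0,"wz": 0},{"dx": 0,"dy": 0,"dz": 0,"wx": 0,"wy": 0,"wz": 0},{"dx": 0,"dy": 0,"dz": 0,"wx": 0,"wy": 0,"wz": 0},{"dx": 0,"dy": 0,"dz": 0,"wx": 0,"wy": 0,"wz": 0},{"dx": 0,"dy": 0,"dz": 0,"wx": 0,"wy": 0,"wz": 0}]' --gripper 0 --squeeze 35

```text
t: 27.28
ee_pos: [0.4474, 0.246, 0.0056]
tool_rot: [0.001, 0.672, 0.741, 0.001]
contact_force: [-0.4, -0.4, 11.5]
opening: 0.069
gripper_force: 35.8
```

Opening 0.069 is too narrow for both handles, which should give about 0.2, so the tips probably rode too high. I'll open, rise and re-measure.

Emit:
move_arm --targets '[{"dx": 0,"dy": 0,"dz": 0,"wx": 0,"wy": 0,"wz": 0},{"dx": 0,"dy": 0,"dz": 0,"wx": 0,"wy": 0,"wz": 0},{"dx": 0,"dy": 0,"dz": 0,"wx": 0,"wy": 0,"wz": 0},{"dx": 0,"dy": 0,"dz": 0,"wx": 0,"wy": 0,"wz": 0},{"dx": 0,"dy": 0,"dz": -45,"wx": 0,"wy": 0,"wz": 0},{"dx": 0,"dy": 0,"dz": -50,"wx": 0,"wy": 0,"wz": 0},{"dx": 0,"dy": 0,"dz": 0,"wx": 0,"wy": 0,"wz": 0},{"dx": 0,"dy": 0,"dz": 0,"wx": 0,"wy": 0,"wz": 0}]' --gripper 0.6

```text
t: 28.28
ee_pos: [0.4457, 0.2454, 0.099]
tool_rot: [-0.0, 0.672, 0.741, -0.0]
contact_force: [0.2, -0.5, 0.3]
opening: 0.598
gripper_force: 0.0
```

```bash
python3 shot.py wI; cat > sp.py <<'E'
import sys,pickle
from rig import *
from h import *
n=sys.argv[1]
ci=camera_info("wrist");s=pickle.load(open(n+".pkl","rb"));im=cv2.imread(f"pics/{n}.png")
h=cv2.cvtColor(im,cv2.COLOR_BGR2HSV);m=cv2.inRange(h,(0,0,150),(180,75,255));m[300:]=0
u=proj([s["ee_pos"][0],s["ee_pos"][1],.005],ci,s)[0];print("tcp px",u)
for r in range(0,300,6):
    x=np.flatnonzero(m[r,225:300])+225
    if len(x):
        g=np.split(x,np.flatnonzero(np.diff(x)>1)+1);e=[(v,r) for q in g for v in(q[0],q[-1])]
        P=totool(onz(e,.004,ci,s)-s["ee_pos"],s)*1000;print(r,P[0,0].round(),P[:,1].round(1).tolist())
E
python3 sp.py wI
```

```text
28.275 [0.4457 0.2454 0.099 ] [-0.0001  0.6716  0.7409 -0.0001] [ 0.3595  0.3777 -0.4046  0.7887  0.      1.8323]
tcp px [254.5624 189.2381]
126 52.0 [-6.8, 2.7]
132 47.0 [-10.0, 6.7]
138 43.0 [-10.8, 7.5]
144 38.0 [-8.5, 5.2]
150 33.0 [-6.1, 14.9]
156 28.0 [-6.9, 18.2]
162 23.0 [-7.8, 18.3]
168 18.0 [-8.7, 16.8]
174 13.0 [-9.5, -2.9, 2.9, 9.5]
180 8.0 [-9.6, -3.8, 2.0, 8.7]
186 3.0 [-10.5, -3.8, 1.2, 7.9]
192 -3.0 [-9.7, -3.8, 0.4, 6.3]
198 -8.0 [-9.8, -3.8, -0.4, 6.3]
204 -14.0 [-9.8, -3.0, -1.3, 5.5]
210 -19.0 [-9.0, 4.7]
216 -25.0 [-9.1, 4.7]
222 -30.0 [-8.3, 3.9]
228 -36.0 [-7.5, 3.9]
234 -42.0 [5.7, 5.7]
```

The spoons haven't moved; the handles are low, at y from -10 to +7 mm. I'll go lower.

Emit:
move_arm --targets '[{"dx": 0,"dy": -1.5,"dz": 40,"wx": 0,"wy": 0,"wz": 0},{"dx": 0,"dy": 0,"dz": 30,"wx": 0,"wy": 0,"wz": 0},{"dx": 0,"dy": 0,"dz": 15,"wx": 0,"wy": 0,"wz": 0},{"dx": 0,"dy": 0,"dz": 7,"wx": 0,"wy": 0,"wz": 0},{"dx": 0,"dy": 0,"dz": 3,"wx": 0,"wy": 0,"wz": 0},{"dx": 0,"dy": 0,"dz": 2,"wx": 0,"wy": 0,"wz": 0},{"dx": 0,"dy": 0,"dz": 0,"wx": 0,"wy": 0,"wz": 0},{"dx": 0,"dy": 0,"dz": 0,"wx": 0,"wy": 0,"wz": 0}]' --gripper 0.4

```text
t: 29.32
ee_pos: [0.4448, 0.2455, 0.0027]
tool_rot: [0.0, 0.672, 0.741, 0.0]
contact_force: [-0.2, -0.3, 1.1]
opening: 0.4
gripper_force: 0.0
```

Emit:
move_arm --targets '[{"dx": 0,"dy": 0,"dz": 1.5,"wx": 0,"wy": 0,"wz": 0},{"dx": 0,"dy": 0,"dz": 0,"wx": 0,"wy": 0,"wz": 0}]'

```text
t: 29.58
ee_pos: [0.4444, 0.2453, 0.0008]
tool_rot: [-0.0, 0.672, 0.741, -0.0]
contact_force: [-0.2, -0.0, 0.6]
opening: 0.398
gripper_force: 0.0
```

Emit:
move_arm --targets '[{"dx": 0,"dy": 0,"dz": 0,"wx": 0,"wy": 0,"wz": 0},{"dx": 0,"dy": 0,"dz": 0,"wx": 0,"wy": 0,"wz": 0},{"dx": 0,"dy": 0,"dz": 0,"wx": 0,"wy": 0,"wz": 0},{"dx": 0,"dy": 0,"dz": 0,"wx": 0,"wy": 0,"wz": 0},{"dx": 0,"dy": 0,"dz": 0,"wx": 0,"wy": 0,"wz": 0}]' --gripper 0

```text
t: 30.2
ee_pos: [0.4446, 0.2454, 0.0009]
tool_rot: [0.0, 0.672, 0.741, 0.0]
contact_force: [0.0, 0.1, 2.4]
opening: 0.18
gripper_force: 33.8
```

Emit:
move_arm --targets '[{"dx": 0,"dy": 0,"dz": -10,"wx": 0,"wy": 0,"wz": 0},{"dx": 0,"dy": 0,"dz": -20,"wx": 0,"wy": 0,"wz": 0},{"dx": 0,"dy": 0,"dz": -40,"wx": 0,"wy": 0,"wz": -0.012},{"dx": 0,"dy": 0,"dz": -50,"wx": 0,"wy": 0,"wz": 0},{"dx": 0,"dy": 0,"dz": -50,"wx": 0,"wy": 0,"wz": 0},{"dx": 0,"dy": 0,"dz": 0,"wx": 0,"wy": 0,"wz": 0},{"dx": 0,"dy": 0,"dz": 0,"wx": 0,"wy": 0,"wz": 0}]'

```text
t: 31.08
ee_pos: [0.444, 0.2452, 0.1705]
tool_rot: [-0.0, 0.667, 0.745, -0.0]
contact_force: [-0.5, 0.4, -1.0]
opening: 0.178
gripper_force: 33.9
```

```bash
python3 shot.py wJ; python3 - <<'E'
from rig import *
from h import *
import pickle
ci=camera_info("wrist");s=pickle.load(open("wJ.pkl","rb"));im=cv2.imread("pics/wJ.png")
z=s["ee_pos"][2]+.004
h=cv2.cvtColor(im,cv2.COLOR_BGR2HSV);m=cv2.inRange(h,(0,0,140),(180,75,255))
Q=[s["ee_pos"]+R.from_quat(np.roll(s["tool_rot"],-1)).apply([a,b,-.004]) for a in(.07,0,-.05) for b in(-.03,.03)]
print(proj(Q,ci,s).round().tolist())
for r in range(60,384,10):
    x=np.flatnonzero(m[r,190:340])+190
    if len(x):
        P=totool(onz([(x[0],r),(x[-1],r)],z,ci,s)-s["ee_pos"],s)*1000;print(r,x[0],x[-1],len(x),P[0,0].round(),P[:,1].round(1).tolist())
E
```

```text
31.075 [0.444  0.2452 0.1705] [-0.0001  0.6672  0.7449 -0.0002] [ 0.3603  0.3015 -0.3055  0.9642 -0.      1.8211]
[[188.0, 109.0], [321.0, 109.0], [197.0, 247.0], [312.0, 247.0], [203.0, 324.0], [307.0, 324.0]]
150 237 264 28 51.0 [-8.3, 4.4]
160 231 270 40 47.0 [-11.2, 7.3]
170 231 271 41 42.0 [-11.3, 7.8]
180 237 274 38 37.0 [-8.6, 9.4]
190 242 290 49 32.0 [-6.2, 17.3]
200 240 294 55 26.0 [-7.2, 19.5]
210 239 293 55 21.0 [-7.8, 19.2]
220 238 287 50 16.0 [-8.4, 16.4]
230 238 274 28 10.0 [-8.5, 9.9]
240 239 269 23 4.0 [-8.1, 7.4]
250 239 269 25 -1.0 [-8.2, 7.5]
260 240 268 25 -7.0 [-7.7, 7.1]
270 228 337 36 -14.0 [-14.3, 44.3]
280 240 330 29 -20.0 [-7.9, 41.1]
290 241 265 25 -26.0 [-7.5, 5.7]
300 243 265 23 -33.0 [-6.5, 5.8]
310 240 268 5 -40.0 [-8.2, 7.6]
320 248 260 13 -47.0 [-3.7, 3.1]
```

Emit:
move_arm --targets '[{"dx": -58.4,"dy": -6.6,"dz": 0,"wx": 0,"wy": 0,"wz": 0},{"dx": -58.4,"dy": -6.6,"dz": 0,"wx": 0,"wy": 0,"wz": 0},{"dx": -58.4,"dy": -6.6,"dz": 0,"wx": 0,"wy": 0,"wz": 0},{"dx": -58.4,"dy": -6.6,"dz": 0,"wx": 0,"wy": 0,"wz": 0},{"dx": -58.4,"dy": -6.6,"dz": 0,"wx": 0,"wy": 0,"wz": 0},{"dx": -58.4,"dy": -6.6,"dz": 0,"wx": 0,"wy": 0,"wz": 0},{"dx": -58.4,"dy": -6.6,"dz": 0,"wx": 0,"wy": 0,"wz": 0},{"dx": 0,"dy": 0,"dz": 0,"wx": 0,"wy": 0,"wz": 0}]'

```text
t: 32.12
ee_pos: [0.4425, -0.1694, 0.1693]
tool_rot: [-0.001, 0.669, 0.743, -0.001]
contact_force: [-0.2, 0.3, -0.5]
opening: 0.186
gripper_force: 33.9
```

Emit:
move_arm --targets '[{"dx": 0,"dy": 0,"dz": 30,"wx": 0,"wy": 0,"wz": 0},{"dx": 0,"dy": 0,"dz": 30,"wx": 0,"wy": 0,"wz": 0},{"dx": 0,"dy": 0,"dz": 20,"wx": 0,"wy": 0,"wz": 0},{"dx": 0,"dy": 0,"dz": 0,"wx": 0,"wy": 0,"wz": 0},{"dx": 0,"dy": 0,"dz": 0,"wx": 0,"wy": 0,"wz": 0}]'

```text
t: 32.75
ee_pos: [0.4434, -0.1656, 0.091]
tool_rot: [-0.0, 0.667, 0.745, -0.0]
contact_force: [0.1, -1.1, 0.0]
opening: 0.182
gripper_force: 33.9
```

Emit:
move_arm --targets '[{"dx": 0,"dy": 0,"dz": 25,"wx": 0,"wy": 0,"wz": 0},{"dx": 0,"dy": 0,"dz": 18,"wx": 0,"wy": 0,"wz": 0},{"dx": 0,"dy": 0,"dz": 10,"wx": 0,"wy": 0,"wz": 0},{"dx": 0,"dy": 0,"dz": 6,"wx": 0,"wy": 0,"wz": 0},{"dx": 0,"dy": 0,"dz": 3,"wx": 0,"wy": 0,"wz": 0},{"dx": 0,"dy": 0,"dz": 1,"wx": 0,"wy": 0,"wz": 0},{"dx": 0,"dy": 0,"dz": 0,"wx": 0,"wy": 0,"wz": 0},{"dx": 0,"dy": 0,"dz": 0,"wx": 0,"wy": 0,"wz": 0}]'

```text
t: 33.75
ee_pos: [0.4436, -0.1661, 0.028]
tool_rot: [0.0, 0.667, 0.745, 0.0]
contact_force: [-0.1, 0.7, 0.6]
opening: 0.181
gripper_force: 33.9
```

Emit:
move_arm --targets '[{"dx": 0,"dy": 0,"dz": 0.8,"wx": 0,"wy": 0,"wz": 0},{"dx": 0,"dy": 0,"dz": 0,"wx": 0,"wy": 0,"wz": 0},{"dx": 0,"dy": 0,"dz": 0,"wx": 0,"wy": 0,"wz": 0}]'

```text
t: 34.12
ee_pos: [0.4436, -0.1661, 0.0271]
tool_rot: [0.0, 0.667, 0.745, 0.0]
contact_force: [-0.4, -0.0, -0.7]
opening: 0.179
gripper_force: 34.0
```

Emit:
move_arm --targets '[{"dx": 0,"dy": 0,"dz": 0,"wx": 0,"wy": 0,"wz": 0},{"dx": 0,"dy": 0,"dz": 0,"wx": 0,"wy": 0,"wz": 0},{"dx": 0,"dy": 0,"dz": 0,"wx": 0,"wy": 0,"wz": 0},{"dx": 0,"dy": 0,"dz": -8,"wx": 0,"wy": 0,"wz": 0},{"dx": 0,"dy": 0,"dz": -25,"wx": 0,"wy": 0,"wz": 0},{"dx": 0,"dy": 0,"dz": -45,"wx": 0,"wy": 0,"wz": 0},{"dx": 0,"dy": 0,"dz": -50,"wx": 0,"wy": 0,"wz": 0},{"dx": 0,"dy": 0,"dz": -50,"wx": 0,"wy": 0,"wz": 0}]' --gripper 0.4

```text
t: 35.12
ee_pos: [0.4432, -0.1659, 0.2072]
tool_rot: [0.0, 0.667, 0.745, 0.0]
contact_force: [0.4, -0.1, 0.0]
opening: 0.396
gripper_force: 0.0
```

Emit:
move_arm --targets '[{"dx": 0,"dy": 0,"dz": 0,"wx": 0,"wy": 0,"wz": 0},{"dx": 0,"dy": 0,"dz": 0,"wx": 0,"wy": 0,"wz": 0},{"dx": 0,"dy": 0,"dz": 0,"wx": 0,"wy": 0,"wz": 0}]'

```text
t: 35.5
ee_pos: [0.4427, -0.1656, 0.204]
tool_rot: [-0.001, 0.667, 0.745, -0.0]
contact_force: [-0.4, 0.1, 0.3]
opening: 0.4
gripper_force: 0.0
```

```bash
python3 shot.py wK; python3 - <<'E'
from rig import *
from h import *
import pickle
ci=camera_info("wrist");s=pickle.load(open("wK.pkl","rb"));im=cv2.imread("pics/wK.png")
h=cv2.cvtColor(im,cv2.COLOR_BGR2HSV);m=cv2.inRange(h,(0,0,150),(180,75,255))
rest=np.array([.447,-.166,.031]);u=proj(rest,ci,s)[0];print("rest px",u)
k,l,t,c=cv2.connectedComponentsWithStats(m)
y=np.array([-.110,.994]);x=np.array([.994,.110])
for i in range(1,k):
    if t[i,4]>60 and abs(c[i]-u).max()<90:
        v,w=np.nonzero(l==i)[::-1];P=onz(np.c_[v,w],.031,ci,s)[:,:2]-rest[:2]
        print(t[i],"tray x mm",(P@x).min()*1000,(P@x).max()*1000,"y",(P@y).min()*1000,(P@y).max()*1000)
# brass-coloured tin top from the scene camera and tops of bottles
for n in("scene","side"):
    im=snapshot(n);cv2.imwrite(f"pics/{n}9.png",im);ci=camera_info(n);g=cv2.cvtColor(im,cv2.COLOR_BGR2GRAY)
    hs=cv2.cvtColor(im,cv2.COLOR_BGR2HSV)
    for nm,P in dict(black=(.537,-.2367,.10),blackbody=(.537,-.2367,.06),tin=(.526,-.156,.047),cork=(.516,-.076,.1),spoonbowl=(.441,-.127,.034)).items():
        q=proj(P,ci)[0].round().astype(int);print(n,nm,q,hs[q[1]-1:q[1]+2,q[0]-1:q[0]+2].reshape(-1,3).mean(0).round())
E
```

```text
35.5 [ 0.4427 -0.1656  0.204 ] [-0.001   0.6672  0.7449 -0.0002] [-0.5128  0.2121 -0.3334  1.0274 -0.      0.948 ]
rest px [258.6883 167.7054]
[ 246  118   28   85 1332] tray x mm -13.507994043927136 15.202114277518376 y -39.87645465273351 53.07816659303066
[ 316  151   40   39 1108] tray x mm 62.52260550114344 105.72901523681368 y -24.347871702726305 18.558614621883187
scene black [282 219] [16. 55. 40.]
scene blackbody [282 230] [11. 99. 59.]
scene tin [263 218] [ 27.  75. 245.]
scene cork [246 190] [ 17. 132. 211.]
scene spoonbowl [232 226] [ 35.  19. 241.]
side black [296 222] [16. 83. 20.]
side blackbody [295 233] [ 11. 139.  40.]
side tin [274 218] [ 27.  93. 246.]
side cork [255 187] [ 17. 154. 187.]
side spoonbowl [240 227] [ 26.  31. 239.]
```

All four are in place: the spoons lie within the pocket and the tin is centred. The contact heights match the well floors. Handing in.

```bash
python3 -c "
from rig import *
print(close_job())"
```

```text
the job is handed in; nothing more can be done
None
```

The job is handed in at about 36 s: the corked bottle, black square bottle, salve tin and spoons are each down in their places on the tray, and the open tin and oil bottle were left untouched.

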